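Close up the two-door bench cabinet

TASK

Close up the small two-door steel cabinet on the bench: push the left door fully shut and press its drop bolt all the way down into the keeper so that the door is held, then push the right door shut until its sprung latch snaps in behind the left door's edge and it stays shut by itself. Push steadily by feel, without slamming the doors or forcing anything, and leave the things around and on the cabinet where they are.

Things in the scene. Friction and masses are not known exactly. Their poses are not given: they have to be found in the camera images.
- cabinet: grey sheet-steel cabinet fixed to the bench, 360 wide, 140 deep, 242 high; origin at the centre of its underside; own x points from front to back, y to its left seen from the front, z up. The outer faces of the shut doors lie 75 mm in front of the origin; a 20 mm high plinth reaches 34 mm further forward. More than 25 N of push bends the right door, more than 35 N the rest.
- left_door (a joint): angle of the left door, rad: 0 = fully shut against its rigid stop, grows as it opens towards the robot. 158 wide, 24 thick, from 30 to 236 mm above the bench. Stays where it is left (hinge friction, about 1 N at its edge). Its free edge carries the steel keep for the right door's latch; once bolted it has 1.5 mm of play.
- right_door (a joint): angle of the right door, rad: 0 = flush, grows as it opens. Same height and thickness, 195 wide to its overhanging edge. From 0.1 rad a sprung buffer and the bevelled latch resist: the push at right_push rises to 9 to 17 N, drops at the snap (anywhere from 0.03 to -0.025 rad, as the keep happens to be set), then a rigid stop about 1 mm on. Not latched, it springs back to 0.07 rad or more.
- drop_bolt (a joint): travel of the left door's drop bolt, m: 0 = up (clear), 0.016 = fully down, 12 mm deep behind the lip of the keeper on the plinth. Only goes in when the left door is fully shut. Stiff: takes about 4 N and stays where it is left.
- left_hinge (a point): point on the vertical hinge axis of the left door, in the plane of its outer face, 200 mm above the bench. Axes turn with the door: x points into the cabinet, square to the door, and the door runs from here to -y.
- left_push (a point): free spot on the outer face of the left door, 90 mm from its hinge axis and 205 mm above the bench: a place to push (the drop bolt stands 46 mm further from the hinge). Axes as left_hinge.
- right_hinge (a point): point on the vertical hinge axis of the right door, in the plane of its outer face, 200 mm above the bench. Axes turn with the door: x points into the cabinet, square to the door, and the door runs from here to +y.
- right_push (a point): free spot on the outer face of the right door, 150 mm from its hinge axis and 205 mm above the bench: a place to push. The black latch paddle below it ends 160 mm above the bench. Axes as right_hinge.
- bolt_grip (a point): top of the black grip (13 mm round, 12 long, on an 8 mm round arm) of the drop bolt, where to press down: 33 mm in front of the left door's face, 212 mm above the bench while up. The rod is 8 mm round, its axis 11 mm in front of the face, 136 mm from the hinge axis. Axes as left_hinge.
- sleeve: black rubber intake sleeve, 65 across, 87 high, upright on the bench right of the cabinet; loose, to be left alone; origin under its centre
- jar: brown screw-cap jar, 62 across, 85 high, left of the cabinet; loose, to be left alone; origin under its centre
- ball_joint: steel ball joint standing pin up, 47 across, 99 high, on the bench in front of the cabinet; loose, to be left alone; origin under its centre
- tape: roll of black tape, 78 across, 20 high, lying on the cabinet's top; loose, to be left alone; origin under its centre

How it is judged:
By the outcome, as a careful person would: the job done as asked, in the order asked, and still so for the second after the job is handed in, with the robot touching nothing.
It also fails if it takes over 54 s, if anything falls off the work surface, if the arm or the gripper's body presses on something with over 40 N, if the wrist force passes 120 N, or if a joint passes its speed limit or range.

ROBOT

A 6-joint arm with a two-finger parallel gripper is mounted at the origin on a cart in front of the work surface, level with it; the furniture and walls round the work are solid. World frame = base frame: x ahead of the robot, y to its left, z up, the work surface at z = 0. Lengths are in m, angles in degrees, forces in N, time in s.
With the tool pointing down it reaches from about 0.35 to 0.875 m from the base axis. Payload 4.2 kg.
Tool frame: the origin (TCP) lies on the centre line of the jaws, within the pads' length; the fingertips stand 11 mm ahead of it and the grasp point (between the pads) lies 8 mm behind it; z points along the fingers, y is the line along which they close (so a half turn about z gives the same grasp; the last joint's range is limited). The gripper opens to 87 mm and grips with 3 to 60 N. Pads are 19 mm wide; open, the fingers measure 117 mm over their backs; the gripper's body (75 mm by 190 mm) begins 51 mm behind the grasp point.
Start: joints at [86.723, 22.042, 0.453, 0, -68.411, -14.817], TCP at [0.194, 0.594, 0.234] pointing down, gripper open.
Joint ranges: [-179.83, 179.83], [-69.29, 118.12], [-61.27, 80.66], [-181.25, 117.63], [-171.15, -9.14], [-177.46, 177.46]. Speed limits (degrees/s): [159.86, 159.86, 180, 180, 180, 180].

INTERFACE

Orientations are given as a 3x3 rotation matrix whose columns are the frame's x, y, z axes.
In Python, from station import r gives the robot as it stands.
- The arm moves only by the tool servo_tool, never from a script. Its argument "commands" is a list that holds one entry, the list of rows, each a list of 7 numbers: the closure, from 0 (fully open) to 1 (shut), then the shift along the tool's x, y, z in mm, then the turn, a rotation vector about the tool's x, y, z in rad. In form: [[[claw, x, y, z, ax, ay, az], ...]]. A call has exactly 5 rows; each row is the pose to reach, as a shift and turn from the pose commanded when the call began, along the tool's axes at that moment; what a row does not reach only later rows make up. A row lasts 1/10 s, in which the tool goes at most 50 mm and 8.59 degrees, less where a joint would pass 70% of its speed; a pose out of reach is approached as far as the arm can. A call with a gripper value outside its range is refused whole. The fingers move at their own pace and stop on an object; the grip force is fixed at half the most. Time passes only in rows, so rows that repeat a pose let the fingers close, or fill a call up. It gives the time, the measured TCP pose, the force, the opening and the grip force at its end, in the units of the state.
- r.sense(): the state, without advancing time (a new reading comes with each control period).
- r.capture(name): name is "side" or "top"; returns a dict with "pixels" (400x640x3 uint8, red, green, blue), "camera_matrix" (3x3 intrinsics, pixels), "R" (3x3) and "t" (3): a world point X has camera coordinates R X + t. Camera axes: x right, y down, z forward; pixel columns grow to the right and rows downward; lengths in m; the calibration is good to about 2 mm. A picture is of the moment at which its call begins. There is no depth.
- r.finish_job(): hands the job in; it is judged then, once.
The state is a dict: "time_s": time; "joints": joint angles; "joint_velocities": joint speeds; "effort": joint torques, N m; "tcp_pos": TCP position; "ee_rot": TCP orientation; "wrist_force": force on the tool from outside, world axes, zero at the start; "moment": the same for the moment, N m; "gripper_width": opening from 0.0 (shut) to 1.0 (fully open); "gripper_force": force on a finger pad.
Only numpy, scipy, OpenCV 4.12 (cv2) and the standard library are available. Lean on these libraries where they do the work, as an engineer would, in place of code of your own. Each camera call takes 0.05 s, during which the arm holds its last target. There are 200 camera calls.

## Working session

There is one attempt and no reset: what is moved stays moved. The work goes in short steps, Python scripts to look and compute and a tool call to move; the robot and the scene stay as the last step left them, time stands still between calls to the robot, and variables do not carry over. Pictures are saved under pics/ and viewed, at most 10 in all, crops included, and the job is handed in when it is done.

Besides the shell and the picture viewer there is one more tool, called after "Call:" as name(argument=value, ...), one argument or row to a line, values as JSON. servo_tool: Moves the arm, as the interface text tells. Its arguments: {"type":"object","properties":{"commands":{"type":"array","items":{"type":"array","items":{"type":"array","items":{"type":"number"}}}}},"required":["commands"]}

```bash
mkdir -p pics
cat > h.py <<'E'
import numpy as np, cv2
from station import r
def snap(n,f):
    c=r.capture(n); cv2.imwrite('pics/'+f,c['pixels'][:,:,::-1]); np.savez('pics/'+f[:-4],**{k:np.array(v) for k,v in c.items()}); return c
def ray(c,u,v):
    K=np.array(c['camera_matrix']);R=np.array(c['R']);t=np.array(c['t'])
    return -R.T@t, R.T@np.linalg.inv(K)@np.array([u,v,1.])
def onz(c,u,v,z):
    o,d=ray(c,u,v); return o+d*(z-o[2])/d[2]
def proj(c,X):
    p=np.array(c['camera_matrix'])@(np.array(c['R'])@np.array(X)+np.array(c['t'])); return p[:2]/p[2]
E
python3 - <<'E'
from h import *
for n in('side','top'):
    c=snap(n,n+'1.png'); print(n,c['R'],c['t'],c['camera_matrix'])
s=r.sense();print(s['tcp_pos'],s['ee_rot'],s['wrist_force'],s['time_s'],s['gripper_width'])
E
```

```text
side [[ 0.71201111 -0.70184035 -0.02145472]
 [-0.40901405 -0.38971793 -0.82512268]
 [ 0.57074311  0.5962718  -0.56454606]] [-0.43851626  0.3759754   1.13902831] [[489.37334215   0.         319.33198221]
 [  0.         489.37334215 199.91974829]
 [  0.           0.           1.        ]]
top [[ 0.03837087 -0.99923865 -0.00705648]
 [-0.96501425 -0.03522183 -0.25982094]
 [ 0.25937459  0.01677916 -0.96563103]] [-0.02741223  0.59601624  1.09587214] [[400.87434303   0.         316.37706253]
 [  0.         400.87434303 198.62756167]
 [  0.           0.           1.        ]]
[0.19393411 0.59358999 0.23253862] [[ 9.50497153e-01 -3.10732850e-01 -5.09132657e-04]
 [-3.10733241e-01 -9.50495136e-01 -1.96215520e-03]
 [ 1.25777964e-04  2.02322737e-03 -9.99997945e-01]] [-0.45498845  0.64181749  0.74481118] 0.1 0.9973717024419759
```

View pics/side1.png

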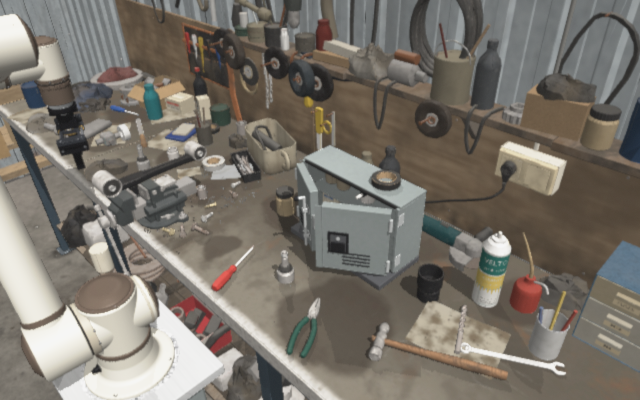

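View pics/top1.png

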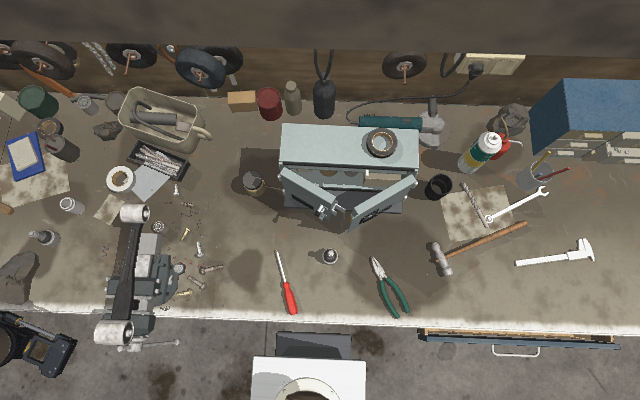

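The top view shows the cabinet top spanning about columns 281-418 and rows 123-167. The left door's free edge is near (325,210) and the right door's near (350,225). The ball joint is at (330,256), the sleeve at (438,186) and the jar at (253,183). I'll enlarge this area.

Run:
```python
from h import *
a=cv2.imread('pics/top1.png')[110:260,260:460]; cv2.imwrite('pics/tc.png',cv2.resize(a,None,fx=4,fy=4,interpolation=cv2.INTER_CUBIC))
a=cv2.imread('pics/side1.png')[135:295,265:445]; cv2.imwrite('pics/sc.png',cv2.resize(a,None,fx=3.7,fy=3.7,interpolation=cv2.INTER_CUBIC))
```

```text
(no output)
```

View pics/tc.png

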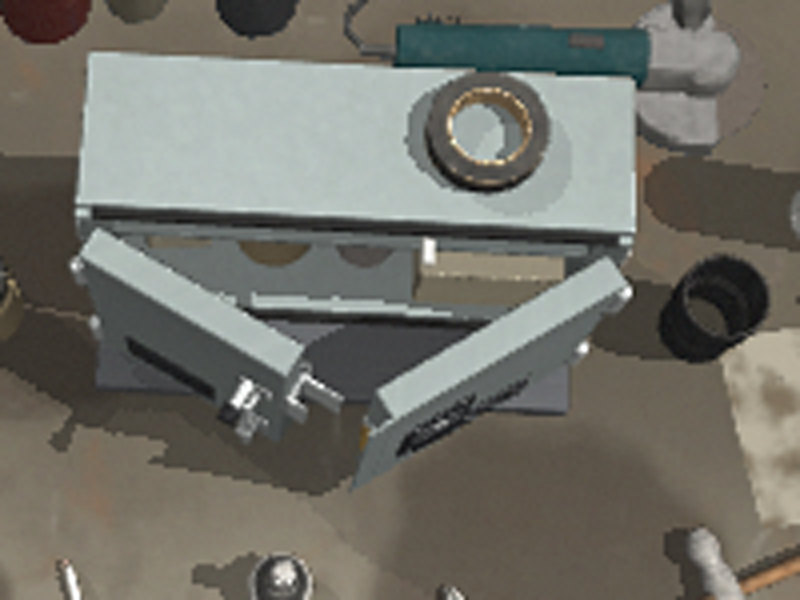

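View pics/sc.png

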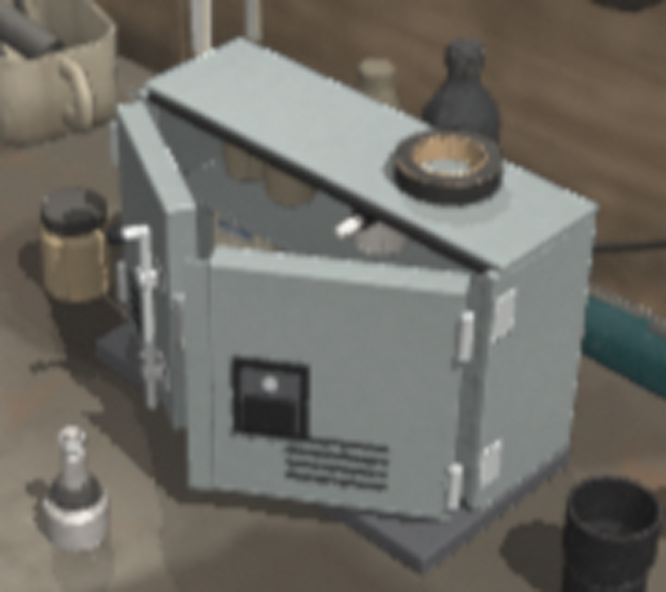

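Run:
```python
from h import *
np.set_printoptions(precision=4,suppress=True)
c=dict(np.load('pics/top1.npz')); s=dict(np.load('pics/side1.npz'))
T=lambda x,y,z:onz(c,260+x/4,110+y/4,z)
S=lambda x,y,z:onz(s,265+x/3.7,135+y/3.7,z)
print('cab'); P=[T(*p,.242) for p in[(89,53),(636,77),(634,233),(77,206)]]
for p in P:print(p)
print('width',np.linalg.norm(P[0]-P[1]),np.linalg.norm(P[2]-P[3]),np.linalg.norm(P[1]-P[2]))
print('side cab'); 
for p in[(240,38),(597,206),(492,270),(148,94)]:print(S(*p,.242))
print('L door');
for p in[(98,229),(303,348),(291,372),(80,258)]:print(T(*p,.236))
print('L side');
for p in[(118,105),(172,210),(196,208)]:print(S(*p,.236))
print('R door')
for p in[(612,258),(378,388),(382,408),(628,283)]:print(T(*p,.236))
print('R side')
for p in[(213,248),(215,262),(470,293),(472,276)]:print(S(*p,.236))
print('plinth',[T(*p,.02) for p in[(98,386),(568,413)]])
print('bolt',T(248,385,.212),T(247,428,.212),'side',S(132,231,.212))
print('balljoint top',T(284,570,.099),'sleeve',T(725,285,.087),'jar',T(-30,260,.085))
```

```text
cab
[0.7557 0.0902 0.242 ]
[ 0.7511 -0.2699  0.242 ]
[ 0.6426 -0.2656  0.242 ]
[0.6482 0.0914 0.242 ]
width 0.36012318236344854 0.3570607610086182 0.10854983596802162
side cab
[0.7536 0.0868 0.242 ]
[ 0.7466 -0.2698  0.242 ]
[ 0.6347 -0.2647  0.242 ]
[0.6386 0.0746 0.242 ]
L door
[0.6351 0.0776 0.236 ]
[ 0.5604 -0.0565  0.236 ]
[ 0.5445 -0.0494  0.236 ]
[0.6151 0.088  0.236 ]
L side
[0.6178 0.0869 0.236 ]
[ 0.544  -0.0508  0.236 ]
[ 0.5575 -0.0613  0.236 ]
R door
[ 0.6273 -0.2526  0.236 ]
[ 0.5361 -0.1042  0.236 ]
[ 0.5233 -0.1069  0.236 ]
[ 0.6109 -0.2624  0.236 ]
R side
[ 0.5306 -0.1055  0.236 ]
[ 0.5197 -0.1184  0.236 ]
[ 0.6108 -0.2655  0.236 ]
[ 0.627  -0.2544  0.236 ]
plinth [array([0.5838, 0.0927, 0.02  ]), array([ 0.5758, -0.2665,  0.02  ])]
bolt [ 0.5411 -0.0226  0.212 ] [ 0.5128 -0.023   0.212 ] side [ 0.5296 -0.0229  0.212 ]
balljoint top [ 0.4379 -0.0519  0.099 ] sleeve [ 0.6606 -0.3696  0.087 ] jar [0.6605 0.1868 0.085 ]
```

The cabinet origin is at about (0.6885, -0.0885) with yaw about -0.016 rad. The left door is about 26° open with its hinge at (0.616, 0.0875). The right door is about 30° open with its hinge at (0.611, -0.264). I'm starting the move.

Call:
servo_tool(
  commands=[
    [[1,25,27,-30,0,0,-0.063],[1,58,62,-60,0,0,-0.126],[1,91,97,-80,0,0,-0.19],[1,124,132,-97,0,0,-0.253],[1,155,165,-97,0,0,-0.316]],
  ],
)

```text
time_s: 0.6
tcp_pos: [0.2891, 0.3922, 0.3323]
ee_rot: [[1.0, 0.004, 0.002], [0.004, -1.0, 0.003], [0.002, -0.003, -1.0]]
wrist_force: [0.9, 0.8, -0.3]
gripper_width: 0.632
gripper_force: 0.0
```

Call:
servo_tool(
  commands=[
    [[1,18,37,0,0,0,0],[1,36,74,0,0,0,0],[1,54,111,0,0,0,0],[1,72,148,0,0,0,0],[1,90,185,0,0,0,0]],
  ],
)

```text
time_s: 1.1
tcp_pos: [0.3784, 0.2064, 0.3301]
ee_rot: [[1.0, 0.001, -0.0], [0.001, -1.0, 0.0], [-0.0, -0.0, -1.0]]
wrist_force: [1.3, 0.3, -0.1]
gripper_width: 0.17
gripper_force: 0.0
```

Call:
servo_tool(
  commands=[
    [[1,18,40,0,0,0,0],[1,36,80,0,0,0,0],[1,54,120,0,0,0,0],[1,72,155,0,0,0,0],[1,90,182,0,0,0,0]],
  ],
)

```text
time_s: 1.6
tcp_pos: [0.4684, 0.0241, 0.3301]
ee_rot: [[1.0, -0.001, -0.0], [-0.001, -1.0, 0.0], [-0.0, -0.0, -1.0]]
wrist_force: [0.0, 1.1, 0.3]
gripper_width: 0.004
gripper_force: 0.0
```

```bash
python3 -c "
from h import *
s=r.sense();print(s['tcp_pos'],s['ee_rot'],s['wrist_force'],s['joints'],s['gripper_width'])"
```

```text
[0.46836622 0.0240653  0.33010429] [[ 9.99999310e-01 -1.07560184e-03 -4.72949143e-04]
 [-1.07558074e-03 -9.99999421e-01  4.48614286e-05]
 [-4.72997122e-04 -4.43527026e-05 -9.99999887e-01]] [0.04510298 1.11649519 0.3261959 ] [ 2.28544621e+01  3.15279456e+00 -1.04276148e+01 -1.32627219e-02
 -7.64435633e+01  6.70870226e+01] 0.003927299959033979
```

Call:
servo_tool(
  commands=[
    [[1,0,0,40,0,0,0],[1,0,0,80,0,0,0],[1,15,0,119,0,0,0],[1,45,0,119,0,0,0],[1,65,0,119,0,0,0]],
  ],
)

```text
time_s: 2.1
tcp_pos: [0.5335, 0.0257, 0.2092]
ee_rot: [[1.0, 0.0, -0.004], [0.0, -1.0, -0.002], [-0.004, 0.002, -1.0]]
wrist_force: [1.2, 0.6, 0.5]
gripper_width: 0.007
gripper_force: 0.0
```

Call:
servo_tool(
  commands=[
    [[1,5,0,0,0,0,0],[1,10,0,0,0,0,0],[1,15,0,0,0,0,0],[1,20,0,0,0,0,0],[1,25,0,0,0,0,0]],
  ],
)

```text
time_s: 2.6
tcp_pos: [0.5583, 0.0263, 0.2117]
ee_rot: [[1.0, 0.0, 0.0], [0.0, -1.0, 0.0], [0.0, -0.0, -1.0]]
wrist_force: [-0.9, -0.1, -0.1]
gripper_width: 0.005
gripper_force: 0.0
```

Run:
```python
from h import *
a=snap('side','s2.png')['pixels'][100:300,200:460,::-1];b=snap('top','t2.png')['pixels'][100:300,200:460,::-1]
cv2.imwrite('pics/c2.png',cv2.resize(np.vstack([a,b]),None,fx=1.5,fy=1.5,interpolation=cv2.INTER_CUBIC))
```

```text
(no output)
```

View pics/c2.png

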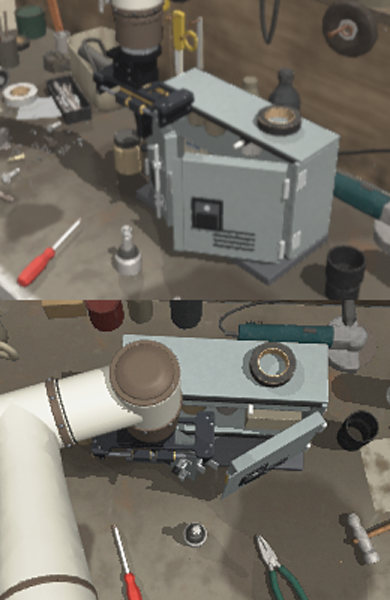

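The gripper is in front of the left door with its long body across, clear of the bolt at about (180,465) in the crop. I'll push it shut.

Call:
servo_tool(
  commands=[
    [[1,3,0,0,0,0,0],[1,6,0,0,0,0,0],[1,9,0,0,0,0,0],[1,12,0,0,0,0,0],[1,15,0,0,0,0,0]],
  ],
)

```text
time_s: 3.2
tcp_pos: [0.5731, 0.0261, 0.211]
ee_rot: [[1.0, 0.0, -0.001], [0.0, -1.0, -0.0], [-0.001, 0.0, -1.0]]
wrist_force: [-2.5, 0.1, 0.4]
gripper_width: 0.004
gripper_force: 0.9
```

Call:
servo_tool(
  commands=[
    [[1,3,0,0,0,0,0],[1,6,0,0,0,0,0],[1,9,0,0,0,0,0],[1,12,0,0,0,0,0],[1,15,0,0,0,0,0]],
  ],
)

```text
time_s: 3.7
tcp_pos: [0.5885, 0.0262, 0.2112]
ee_rot: [[1.0, 0.0, -0.0], [0.0, -1.0, -0.0], [-0.0, 0.0, -1.0]]
wrist_force: [-2.1, -0.6, -0.2]
gripper_width: 0.01
gripper_force: 0.9
```

Call:
servo_tool(
  commands=[
    [[1,1.5,0,0,0,0,0],[1,3,0,0,0,0,0],[1,4.5,0,0,0,0,0],[1,6,0,0,0,0,0],[1,7.5,0,0,0,0,0]],
  ],
)

```text
time_s: 4.2
tcp_pos: [0.5959, 0.0262, 0.2113]
ee_rot: [[1.0, 0.0, -0.0], [0.0, -1.0, -0.0], [-0.0, 0.0, -1.0]]
wrist_force: [-1.1, -1.3, 0.5]
gripper_width: 0.005
gripper_force: 0.9
```

Call:
servo_tool(
  commands=[
    [[1,1,0,0,0,0,0],[1,2,0,0,0,0,0],[1,3,0,0,0,0,0],[1,4,0,0,0,0,0],[1,5,0,0,0,0,0]],
  ],
)

```text
time_s: 4.7
tcp_pos: [0.6009, 0.0262, 0.2113]
ee_rot: [[1.0, 0.0, 0.0], [0.0, -1.0, -0.0], [0.0, 0.0, -1.0]]
wrist_force: [-1.9, -1.1, 0.1]
gripper_width: 0.007
gripper_force: 0.8
```

Call:
servo_tool(
  commands=[
    [[1,0.5,0,0,0,0,0],[1,1,0,0,0,0,0],[1,1.5,0,0,0,0,0],[1,2,0,0,0,0,0],[1,2.5,0,0,0,0,0]],
  ],
)

```text
time_s: 5.2
tcp_pos: [0.6034, 0.0262, 0.2113]
ee_rot: [[1.0, 0.0, 0.0], [0.0, -1.0, -0.0], [0.0, 0.0, -1.0]]
wrist_force: [-2.1, -2.3, 0.7]
gripper_width: 0.003
gripper_force: 0.8
```

Call:
servo_tool(
  commands=[
    [[1,0.5,0,0,0,0,0],[1,1,0,0,0,0,0],[1,1.5,0,0,0,0,0],[1,2,0,0,0,0,0],[1,2.5,0,0,0,0,0]],
  ],
)

```text
time_s: 5.7
tcp_pos: [0.6059, 0.0263, 0.2113]
ee_rot: [[1.0, 0.0, -0.0], [0.0, -1.0, 0.0], [-0.0, -0.0, -1.0]]
wrist_force: [-1.8, -0.5, 1.0]
gripper_width: 0.003
gripper_force: 0.8
```

Call:
servo_tool(
  commands=[
    [[1,0.4,0,0,0,0,0],[1,0.8,0,0,0,0,0],[1,1.2,0,0,0,0,0],[1,1.6,0,0,0,0,0],[1,2,0,0,0,0,0]],
  ],
)

```text
time_s: 6.2
tcp_pos: [0.6065, 0.0262, 0.2113]
ee_rot: [[1.0, 0.0, -0.003], [0.0, -1.0, -0.0], [-0.003, 0.0, -1.0]]
wrist_force: [-6.4, -0.2, 3.4]
gripper_width: 0.01
gripper_force: 3.5
```

Call:
servo_tool(
  commands=[
    [[1,0.3,0,0,0,0,0],[1,0.6,0,0,0,0,0],[1,0.9,0,0,0,0,0],[1,1.2,0,0,0,0,0],[1,1.2,0,0,0,0,0]],
  ],
)

```text
time_s: 6.7
tcp_pos: [0.6065, 0.0262, 0.2113]
ee_rot: [[1.0, 0.0, -0.006], [0.0, -1.0, -0.0], [-0.006, 0.0, -1.0]]
wrist_force: [-9.5, 1.0, 3.9]
gripper_width: 0.004
gripper_force: 4.7
```

The stop is felt at TCP x = 0.6065, with 9.5 N. Next I'll back off and go above the bolt grip.

Call:
servo_tool(
  commands=[
    [[1,-5,0,0,0,0,0],[1,-20,0,0,0,0,0],[1,-28,0,-35,0,0,0],[1,-28,37,-40,0,0,0],[1,-28,74,-40,0,0,0]],
  ],
)

```text
time_s: 7.2
tcp_pos: [0.5831, -0.0474, 0.2539]
ee_rot: [[1.0, 0.004, 0.008], [0.004, -1.0, 0.001], [0.008, -0.001, -1.0]]
wrist_force: [0.8, 0.0, -0.8]
gripper_width: 0.006
gripper_force: 0.0
```

Run:
```python
from h import *
c=snap('side','s3.png');a=c['pixels'][130:290,260:420,::-1];d=snap('top','t3.png');b=d['pixels'][130:260,260:420,::-1]
s=r.sense();print(s['tcp_pos'],s['wrist_force'])
for X in[(.581,-.048,.212),(.614,-.048,.236),(.612,-.07,.236),(.6163,.0875,.236)]: print((proj(c,X)-[260,130])*3.5)
cv2.imwrite('pics/c3.png',cv2.resize(a,None,fx=3.5,fy=3.5,interpolation=cv2.INTER_CUBIC))
```

```text
[ 0.58197868 -0.05046472  0.25215925] [ 0.21771103  0.2581762  -0.1880919 ]
[213.23448002 221.55747674]
[242.86164011 178.68742119]
[261.52338496 190.21883778]
[127.25551513 117.23017556]
```

View pics/c3.png

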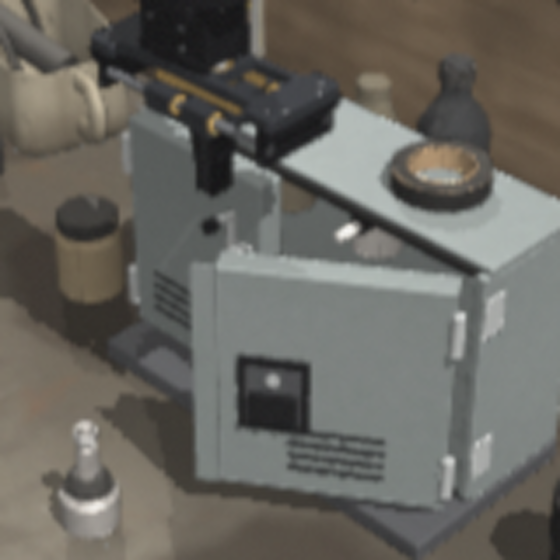

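The left door is shut. The black grip is at about (209,226) in the crop, just under the fingertips at (215,187) and close to the predicted point. I'll press down.

Call:
servo_tool(
  commands=[
    [[1,0,0,8,0,0,0],[1,0,0,16,0,0,0],[1,0,0,22,0,0,0],[1,0,0,25,0,0,0],[1,0,0,27,0,0,0]],
  ],
)

```text
time_s: 7.8
tcp_pos: [0.581, -0.0472, 0.2237]
ee_rot: [[1.0, 0.001, -0.001], [0.001, -1.0, -0.0], [-0.001, 0.0, -1.0]]
wrist_force: [-0.6, 2.0, 3.0]
gripper_width: 0.001
gripper_force: 1.4
```

Call:
servo_tool(
  commands=[
    [[1,0,0,1,0,0,0],[1,0,0,2,0,0,0],[1,0,0,3,0,0,0],[1,0,0,4,0,0,0],[1,0,0,5,0,0,0]],
  ],
)

```text
time_s: 8.3
tcp_pos: [0.5813, -0.0476, 0.2195]
ee_rot: [[1.0, 0.0, 0.001], [0.0, -1.0, 0.0], [0.001, -0.0, -1.0]]
wrist_force: [-0.6, 1.7, 3.0]
gripper_width: 0.008
gripper_force: 1.5
```

Call:
servo_tool(
  commands=[
    [[1,0,0,1,0,0,0],[1,0,0,2,0,0,0],[1,0,0,3,0,0,0],[1,0,0,4,0,0,0],[1,0,0,5,0,0,0]],
  ],
)

```text
time_s: 8.8
tcp_pos: [0.5812, -0.0477, 0.2142]
ee_rot: [[1.0, 0.0, 0.0], [0.0, -1.0, 0.0], [0.0, -0.0, -1.0]]
wrist_force: [-0.0, 1.1, 2.8]
gripper_width: 0.006
gripper_force: 1.5
```

Moving with about 3–4 N, as expected. I'll continue.

Call:
servo_tool(
  commands=[
    [[1,0,0,1,0,0,0],[1,0,0,2,0,0,0],[1,0,0,3,0,0,0],[1,0,0,4,0,0,0],[1,0,0,5,0,0,0]],
  ],
)

```text
time_s: 9.3
tcp_pos: [0.5812, -0.0478, 0.2093]
ee_rot: [[1.0, 0.0, 0.0], [0.0, -1.0, -0.0], [0.0, 0.0, -1.0]]
wrist_force: [-0.0, 1.6, 3.9]
gripper_width: 0.006
gripper_force: 1.4
```

Call:
servo_tool(
  commands=[
    [[1,0,0,0.5,0,0,0],[1,0,0,1,0,0,0],[1,0,0,1.5,0,0,0],[1,0,0,2,0,0,0],[1,0,0,2.5,0,0,0]],
  ],
)

```text
time_s: 9.8
tcp_pos: [0.5813, -0.0478, 0.2074]
ee_rot: [[1.0, 0.0, 0.001], [0.0, -1.0, -0.0], [0.001, 0.0, -1.0]]
wrist_force: [-0.9, 1.0, 6.5]
gripper_width: 0.007
gripper_force: 3.3
```

Call:
servo_tool(
  commands=[
    [[1,0,0,0.4,0,0,0],[1,0,0,0.8,0,0,0],[1,0,0,1.2,0,0,0],[1,0,0,1.5,0,0,0],[1,0,0,1.5,0,0,0]],
  ],
)

```text
time_s: 10.3
tcp_pos: [0.5813, -0.0479, 0.2073]
ee_rot: [[1.0, 0.001, 0.002], [0.001, -1.0, -0.0], [0.002, 0.0, -1.0]]
wrist_force: [-2.4, 1.7, 9.3]
gripper_width: 0.006
gripper_force: 4.9
```

The bolt bottomed after the full 16 mm at 9 N. Next is the right door: up, back and over.

Call:
servo_tool(
  commands=[
    [[1,0,0,-40,0,0,0],[1,0,0,-85,0,0,0],[1,-37,30,-85,0,0,0],[1,-74,60,-85,0,0,0],[1,-111,89,-85,0,0,0]],
  ],
)

```text
time_s: 10.8
tcp_pos: [0.4679, -0.1376, 0.2893]
ee_rot: [[1.0, 0.001, -0.003], [0.001, -1.0, 0.0], [-0.003, -0.0, -1.0]]
wrist_force: [-0.1, -1.0, 0.7]
gripper_width: 0.003
gripper_force: 0.0
```

Call:
servo_tool(
  commands=[
    [[1,0,0,30,0,0,0],[1,0,0,60,0,0,0],[1,0,0,78,0,0,0],[1,15,0,78,0,0,0],[1,35,0,78,0,0,0]],
  ],
)

```text
time_s: 11.3
tcp_pos: [0.5034, -0.1371, 0.2108]
ee_rot: [[1.0, -0.0, -0.004], [-0.0, -1.0, -0.0], [-0.004, 0.0, -1.0]]
wrist_force: [0.0, -0.2, 0.8]
gripper_width: 0.004
gripper_force: 0.0
```

Call:
servo_tool(
  commands=[
    [[1,3,0,0,0,0,0],[1,6,0,0,0,0,0],[1,9,0,0,0,0,0],[1,12,0,0,0,0,0],[1,15,0,0,0,0,0]],
  ],
)

```text
time_s: 11.8
tcp_pos: [0.5196, -0.1368, 0.2124]
ee_rot: [[1.0, 0.0, -0.0], [0.0, -1.0, 0.0], [-0.0, -0.0, -1.0]]
wrist_force: [-0.4, 0.7, -0.9]
gripper_width: 0.002
gripper_force: 0.3
```

Call:
servo_tool(
  commands=[
    [[1,4,-1,0,0,0,0],[1,8,-2,0,0,0,0],[1,12,-4,0,0,0,0],[1,16,-5,0,0,0,0],[1,20,-6,0,0,0,0]],
  ],
)

```text
time_s: 12.3
tcp_pos: [0.5404, -0.1306, 0.2122]
ee_rot: [[1.0, 0.0, -0.0], [0.0, -1.0, 0.0], [-0.0, -0.0, -1.0]]
wrist_force: [-1.7, -0.2, -0.3]
gripper_width: 0.006
gripper_force: 0.3
```

Call:
servo_tool(
  commands=[
    [[1,4,-1,0,0,0,0],[1,8,-2,0,0,0,0],[1,12,-3,0,0,0,0],[1,16,-4,0,0,0,0],[1,20,-5,0,0,0,0]],
  ],
)

```text
time_s: 12.8
tcp_pos: [0.5604, -0.1257, 0.2122]
ee_rot: [[1.0, 0.0, -0.0], [0.0, -1.0, 0.0], [-0.0, -0.0, -1.0]]
wrist_force: [-0.5, 0.3, 0.1]
gripper_width: 0.005
gripper_force: 0.3
```

Call:
servo_tool(
  commands=[
    [[1,3,-1,0,0,0,0],[1,6,-2,0,0,0,0],[1,9,-3,0,0,0,0],[1,12,-4,0,0,0,0],[1,15,-5,0,0,0,0]],
  ],
)

```text
time_s: 13.3
tcp_pos: [0.5753, -0.1208, 0.2123]
ee_rot: [[1.0, 0.0, 0.0], [0.0, -1.0, -0.0], [0.0, 0.0, -1.0]]
wrist_force: [-0.7, -0.6, -0.2]
gripper_width: 0.004
gripper_force: 0.3
```

Call:
servo_tool(
  commands=[
    [[1,2,-1,0,0,0,0],[1,4,-2,0,0,0,0],[1,6,-3,0,0,0,0],[1,8,-4,0,0,0,0],[1,9,-5,0,0,0,0]],
  ],
)

```text
time_s: 13.8
tcp_pos: [0.5843, -0.1157, 0.2123]
ee_rot: [[1.0, 0.0, 0.0], [0.0, -1.0, -0.0], [0.0, 0.0, -1.0]]
wrist_force: [-0.8, 0.1, -0.2]
gripper_width: 0.01
gripper_force: 0.2
```

Call:
servo_tool(
  commands=[
    [[1,1,0,0,0,0,0],[1,2,0,0,0,0,0],[1,3,0,0,0,0,0],[1,4,0,0,0,0,0],[1,5,0,0,0,0,0]],
  ],
)

```text
time_s: 14.3
tcp_pos: [0.5891, -0.1157, 0.2122]
ee_rot: [[1.0, 0.0, -0.0], [0.0, -1.0, 0.0], [-0.0, -0.0, -1.0]]
wrist_force: [-1.5, 0.2, 0.9]
gripper_width: 0.008
gripper_force: 0.7
```

Call:
servo_tool(
  commands=[
    [[1,1,0,0,0,0,0],[1,2,0,0,0,0,0],[1,3,0,0,0,0,0],[1,4,0,0,0,0,0],[1,5,0,0,0,0,0]],
  ],
)

```text
time_s: 14.8
tcp_pos: [0.5929, -0.1156, 0.2122]
ee_rot: [[1.0, 0.0, -0.003], [0.0, -1.0, 0.0], [-0.003, -0.0, -1.0]]
wrist_force: [-5.5, 2.6, 2.4]
gripper_width: 0.002
gripper_force: 2.7
```

Call:
servo_tool(
  commands=[
    [[1,0.5,0,0,0,0,0],[1,1,0,0,0,0,0],[1,1.5,0,0,0,0,0],[1,2,0,0,0,0,0],[1,2.5,0,0,0,0,0]],
  ],
)

```text
time_s: 15.3
tcp_pos: [0.5949, -0.1155, 0.2122]
ee_rot: [[1.0, 0.0, -0.004], [0.0, -1.0, 0.001], [-0.004, -0.001, -1.0]]
wrist_force: [-6.0, 3.4, 3.4]
gripper_width: 0.007
gripper_force: 3.2
```

Call:
servo_tool(
  commands=[
    [[1,0.5,0,0,0,0,0],[1,1,0,0,0,0,0],[1,1.5,0,0,0,0,0],[1,2,0,0,0,0,0],[1,2.5,0,0,0,0,0]],
  ],
)

```text
time_s: 15.8
tcp_pos: [0.5969, -0.1155, 0.2122]
ee_rot: [[1.0, 0.0, -0.005], [0.0, -1.0, 0.001], [-0.005, -0.001, -1.0]]
wrist_force: [-7.0, 2.7, 4.3]
gripper_width: 0.003
gripper_force: 3.8
```

Call:
servo_tool(
  commands=[
    [[1,0.5,0,0,0,0,0],[1,1,0,0,0,0,0],[1,1.5,0,0,0,0,0],[1,2,0,0,0,0,0],[1,2.5,0,0,0,0,0]],
  ],
)

```text
time_s: 16.3
tcp_pos: [0.5989, -0.1154, 0.2122]
ee_rot: [[1.0, 0.0, -0.006], [0.0, -1.0, 0.001], [-0.006, -0.001, -1.0]]
wrist_force: [-8.8, 2.8, 4.8]
gripper_width: 0.007
gripper_force: 4.4
```

Call:
servo_tool(
  commands=[
    [[1,0.4,0,0,0,0,0],[1,0.8,0,0,0,0,0],[1,1.2,0,0,0,0,0],[1,1.6,0,0,0,0,0],[1,2,0,0,0,0,0]],
  ],
)

```text
time_s: 16.8
tcp_pos: [0.6022, -0.1154, 0.2121]
ee_rot: [[1.0, 0.0, -0.003], [0.0, -1.0, 0.001], [-0.003, -0.001, -1.0]]
wrist_force: [-6.7, 2.4, 2.5]
gripper_width: 0.01
gripper_force: 3.2
```

The force dropped and the door jumped forward, so it probably snapped. I'll feel for the rigid stop about 1 mm on.

Call:
servo_tool(
  commands=[
    [[1,0.3,0,0,0,0,0],[1,0.6,0,0,0,0,0],[1,0.9,0,0,0,0,0],[1,1.2,0,0,0,0,0],[1,1.5,0,0,0,0,0]],
  ],
)

```text
time_s: 17.3
tcp_pos: [0.603, -0.1156, 0.212]
ee_rot: [[1.0, -0.0, -0.005], [-0.0, -1.0, 0.001], [-0.005, -0.001, -1.0]]
wrist_force: [-8.1, 3.0, 3.3]
gripper_width: 0.004
gripper_force: 3.6
```

Call:
servo_tool(
  commands=[
    [[1,0.3,0,0,0,0,0],[1,0.6,0,0,0,0,0],[1,0.9,0,0,0,0,0],[1,1.2,0,0,0,0,0],[1,1.5,0,0,0,0,0]],
  ],
)

```text
time_s: 17.8
tcp_pos: [0.6031, -0.1155, 0.2121]
ee_rot: [[1.0, -0.0, -0.008], [-0.0, -1.0, 0.001], [-0.008, -0.001, -1.0]]
wrist_force: [-11.7, 3.4, 5.1]
gripper_width: 0.007
gripper_force: 5.4
```

The rigid stop is felt. I'll ease off gently, then clear the view.

Call:
servo_tool(
  commands=[
    [[1,-2,0,0,0,0,0],[1,-4,0,0,0,0,0],[1,-7,0,0,0,0,0],[1,-12,0,0,0,0,0],[1,-20,0,0,0,0,0]],
  ],
)

```text
time_s: 18.3
tcp_pos: [0.5871, -0.1159, 0.2124]
ee_rot: [[1.0, 0.0, 0.002], [0.0, -1.0, -0.0], [0.002, 0.0, -1.0]]
wrist_force: [-0.2, 0.6, -0.3]
gripper_width: 0.007
gripper_force: 0.0
```

Call:
servo_tool(
  commands=[
    [[1,-30,0,0,0,0,0],[1,-70,0,0,0,0,0],[1,-100,0,-35,0,0,0],[1,-110,-30,-70,0,0,0],[1,-120,-70,-90,0,0,0]],
  ],
)

```text
time_s: 18.8
tcp_pos: [0.4665, -0.0464, 0.3056]
ee_rot: [[1.0, -0.003, 0.006], [-0.003, -1.0, -0.0], [0.006, 0.0, -1.0]]
wrist_force: [-0.0, 0.9, -0.2]
gripper_width: 0.007
gripper_force: 0.0
```

Call:
servo_tool(
  commands=[
    [[1,-10,-45,0,0,0,0],[1,-20,-90,0,0,0,0],[1,-30,-135,0,0,0,0],[1,-40,-180,0,0,0,0],[1,-45,-220,0,0,0,0]],
  ],
)

```text
time_s: 19.3
tcp_pos: [0.4205, 0.1759, 0.303]
ee_rot: [[1.0, 0.001, 0.002], [0.001, -1.0, 0.002], [0.002, -0.002, -1.0]]
wrist_force: [1.3, -0.2, -0.4]
gripper_width: 0.005
gripper_force: 0.0
```

Run:
```python
from h import *
c=snap('side','s4.png');a=c['pixels'][130:300,250:450,::-1];b=snap('top','t4.png')['pixels'][110:280,240:460,::-1]
A=cv2.resize(a,(588,500)) ; A=cv2.resize(a,None,fx=1.75,fy=1.75); B=cv2.resize(b,None,fx=1.75,fy=1.75)
cv2.imwrite('pics/c4.png',np.hstack([A,B])); print(A.shape,B.shape,r.sense()['wrist_force'])
```

```text
(298, 350, 3) (298, 385, 3) [ 0.38582788 -0.04040845 -0.67059603]
```

View pics/c4.png

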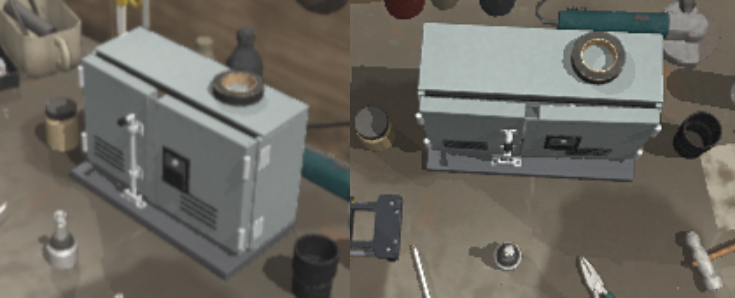

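Both doors sit flush, the bolt is down in its keeper at about (133,200) in the crop, and the tape, jar, sleeve and ball joint haven't moved. I'm handing it in.

```bash
python3 -c "
from station import r
print(r.finish_job())"
```

```text
the job is handed in; nothing more can be done
None
```

The left door is shut with its drop bolt fully down, the right door is latched and stays shut, nothing else was moved, and the job was handed in at about 19 s (no verdict was returned).

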